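# Fit the helmet cradle onto the splined spindle of the display turntable

## Task

Put the helmet cradle onto the display turntable: push its splined bore onto the splined spindle, gently rocking it round until the teeth mesh and it sits fully home on the spindle's flange. Then turn it on the spindle until its yellow arm points to the white mark on the turntable's rim, and let go. Press gently throughout and leave everything else on the table where it is.

Things in the scene. Friction and masses are not known exactly. Their poses are not given: they have to be found in the camera images.
- base: Fixed turntable: black round drum 140 mm across with a dark disc 120 mm across on top, top face 36 mm above the table. Origin: centre of its underside on the vertical spindle axis; +x points to the white mark. The spindle turns about that axis against about 0.2 N m of friction and stays where left. Its tooth angle varies, is not reported and must be felt out: the drum's yaw does not tell it.
- spindle_top (a point): Tip of the steel spindle, on its axis, 68 mm above the table. From below: flange 52 mm across, upper face 40 mm above the table; six equal teeth 60 degrees apart, 6 mm wide, 16 mm from the axis, rounded tops at 58 mm (core radius 11 mm); smooth pilot, radius 10.3 mm, tapering to 6 mm at the tip. At the start no tooth is within 17 degrees of the mark's direction.
- mark (a point): White mark on the turntable's top face, 60 mm from the spindle axis, 37 mm above the table.
- cradle_grip (a point): Centre of the cradle's black grip block, 77 mm above its underside. Block 30 mm long (cradle x), 24 mm thick (cradle y), 39 to 99 mm above the underside: pinch it along y. Hub below: 54 mm across. Three flat arms, ends 67 mm from the axis and up to 43 mm above the underside, at 0, 120, 240 degrees: yellow one along +x. z up. Starts upright on the table; 0.25 to 0.4 kg.
- cradle_bore (a point): Centre of the bore's mouth on the cradle's underside (axes as the grip). Bore 32 mm deep, 17.4 mm radius, six full-length teeth 6.4 mm wide reaching in to 12.2 mm from the axis. The yellow arm is over a gap between teeth: meshes at six angles, when that gap meets any spindle tooth; play 4 degrees, 1.2 mm. Teeth meet with the underside 58 mm above the table; fully home it is 40 mm above it.
- cradle_nose (a point): Upturned end of the yellow arm, 64 mm from the cradle's axis, 37 mm above its underside.
- helmet_a_mid (a point): Maroon mini helmet with yellow face guard, 100 mm across, 80 mm high, bystander. Point: 40 mm above its underside.
- helmet_b_mid (a point): A second such mini helmet, bystander. Point: 40 mm above its underside.
- marker_mid (a point): Black and grey felt marker, 125 mm long, 14 mm thick, lying on the table, bystander. Point: its middle.
- tape_mid (a point): Amber roll of packing tape lying flat, 90 mm across, 24 mm high, bystander. Point: its centre.
- mug_mid (a point): White mug, 76 mm across, 90 mm high, bystander. Point: half-way up.
- polish_mid (a point): Blue bottle of polish, 48 mm across, 110 mm high, bystander. Point: half-way up.
- card_box_mid (a point): Maroon flat box, 90 by 65 by 30 mm, bystander. Point: its centre.
Mind the look-alikes: they are no part of the job. What is shaped like the part that bears cradle_grip but blue is not meant.

How it is judged:
By the outcome, as a careful person would: the job done as asked, in the order asked, and still so for the second after the job is handed in, with the robot touching nothing.
It also fails if it takes over 61 s, if anything falls off the work surface, if the arm or the gripper's body presses on something with over 40 N, if the wrist force passes 120 N, or if a joint passes its speed limit or range.

## Robot

A 7-joint arm with a two-finger parallel gripper is mounted at the origin on the work surface. World frame = base frame: x ahead of the robot, y to its left, z up, the work surface at z = 0. Lengths are in m, angles in degrees, forces in N, time in s.
With the tool pointing down it reaches from about 0.35 to 0.9 m from the base axis. Payload 19.9 kg.
Tool frame: the origin (TCP) lies at the very end of the fingers, on their centre line; the grasp point (between the pads) lies 19 mm behind it; z points along the fingers, y is the line along which they close (so a half turn about z gives the same grasp; the last joint's range is limited). The gripper opens to 85 mm and grips with 20 to 120 N. Pads are 22 mm wide; open, the fingers measure 114 mm over their backs; the gripper's body (76 mm by 85 mm) begins 54 mm behind the grasp point. The pads swing forward as they close: fully open they stand 13 mm farther back than shut.
Start: joints at [63.455, 23.915, -0.59, 92.452, 0.269, 63.638, -3.037], TCP at [0.256, -0.57, 0.231] pointing down, gripper open.
Joint ranges: [-161.28, 161.28], [-22.2, 115.67], [-73.04, 71.86], [3.21, 147.25], [-68.34, 248.33], [10.77, 114.83], [-161.83, 161.83]. Speed limits (degrees/s): [108.29, 108.29, 136.94, 136.94, 172.46, 172.46, 172.46].

## Interface

Orientations are given as [roll, pitch, yaw] about the fixed x, y, z axes, in that order (R = Rz(yaw) Ry(pitch) Rx(roll)).
In Python, from rig import r gives the robot as it stands. Calls block until the motion is done:
- r.move_ptp(position, orientation): joint-space move of the TCP to a pose.
- r.move_straight(position, vel=0.15, frame=None): straight line of the TCP; frame=None keeps the orientation; vel is the mean speed in m/s.
- r.move_joints(angles): joint-space move.
- r.set_gripper(opening, strength=None): finger opening in m; strength is the grip in N (None keeps the last); returns when the fingers have stopped.
- r.sleep(seconds).
- r.ik(position, orientation): joint angles nearest the present ones, or None.
- r.read_state(): the state.
- r.capture(name): name is "side" or "top"; returns the picture (420x560x3 uint8, red, green, blue); there is no depth.
- r.camera_params(name): a dict with "mtx" (3x3 intrinsics, pixels), "dist_coeffs" ([k1, k2, p1, p2, k3] as OpenCV has them; the pictures are not rectified), "R" (3x3) and "t" (3): a world point X has camera coordinates R X + t. Camera axes: x right, y down, z forward; pixel columns grow to the right and rows downward; lengths in m; the calibration is good to about 2 mm. A picture is of the moment at which its call begins. camera_params takes no time and is no camera call.
A pose or a line that the arm cannot do raises r.MotionError and nothing moves.
- r.job_done(): hands the job in; it is judged then, once.
The state is a dict: "time_s": time; "q": joint angles; "dq": joint speeds; "joint_efforts": joint torques, N m; "tcp_pos": TCP position; "orientation": TCP orientation; "force": force on the tool from outside, world axes, zero at the start; "wrist_torque": the same for the moment, N m; "width": finger opening in m; "grasp_force": force on a finger pad.
Only numpy, scipy, OpenCV 4.12 (cv2) and the standard library are available. Lean on these libraries where they do the work, as an engineer would, in place of code of your own. Each camera call takes 0.05 s, during which the arm holds its last target. There are 200 camera calls.

## Working session

There is one attempt and no reset: what is moved stays moved. The work goes in short steps, each a Python script; the robot and the scene stay as the last script left them, time stands still between calls to the robot, and variables do not carry over. Pictures are saved under pics/ and viewed, at most 10 in all, crops included, and the job is handed in when it is done.

```bash
mkdir -p pics; ls; python3 - <<'E'
from rig import r
import cv2
for n in("top","side"):
    cv2.imwrite(f"pics/{n}0.png",r.capture(n)[:,:,::-1]); p=r.camera_params(n); print(p)
s=r.read_state();print({k:s[k] for k in("time_s","tcp_pos","orientation","force","width")})
E
```

```text
pics
{'mtx': array([[397.70549093,   0.        , 275.76545146],
       [  0.        , 397.70549093, 208.9053556 ],
       [  0.        ,   0.        ,   1.        ]]), 'dist_coeffs': array([-0.11547392,  0.        ,  0.        ,  0.        ,  0.        ]), 'R': array([[ 2.85546388e-02, -9.99592009e-01, -6.68929261e-04],
       [-9.77006116e-01, -2.77679773e-02, -2.11395338e-01],
       [ 2.11290516e-01,  6.68986552e-03, -9.77400411e-01]]), 't': array([-0.01150509,  0.59287264,  1.13558084])}
{'mtx': array([[481.00916459,   0.        , 273.91986376],
       [  0.        , 481.00916459, 214.06237625],
       [  0.        ,   0.        ,   1.        ]]), 'dist_coeffs': array([-0.1155144,  0.       ,  0.       ,  0.       ,  0.       ]), 'R': array([[-0.77077452, -0.63683819,  0.01854093],
       [-0.38856935,  0.44683028, -0.80582663],
       [ 0.50489652, -0.62831507, -0.59186119]]), 't': array([0.44846777, 0.27395837, 0.99652379])}
{'time_s': 0.1, 'tcp_pos': array([ 0.255761  , -0.56994951,  0.23073438]), 'orientation': array([-1.79939345e+02,  3.66833425e-03,  2.41703984e+01]), 'force': array([-0.47035233,  0.13775563,  0.62877913]), 'width': 0.08527904522839179}
```

View pics/top0.png

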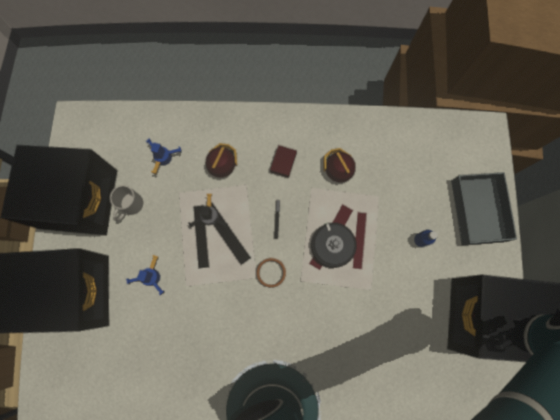

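View pics/side0.png

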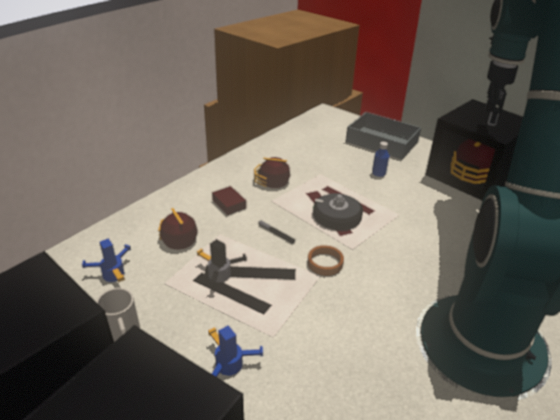

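Candidates in the top view are the blue cradle at (160,155), the blue cradle at (150,276) and the grey one with a black grip at (206,215). The blue ones are ruled out by the task, so the grey one fits. In the side view it is at (217,262), with its yellow arm to the upper left. The turntable is at (334,244) top and (338,208) side. I'll confirm this in one enlarged crop.

```bash
python3 - <<'E'
import cv2,numpy as np
t=cv2.imread("pics/top0.png");s=cv2.imread("pics/side0.png")
c=lambda im,x,y,w,h:cv2.resize(im[y:y+h,x:x+w],(400,300),interpolation=cv2.INTER_CUBIC)
g=np.vstack([np.hstack([c(t,170,185,80,60),c(t,294,214,80,60)]),np.hstack([c(s,177,232,80,60),c(s,298,178,80,60)])])
g=np.clip(g*1.5,0,255).astype(np.uint8)
cv2.imwrite("pics/crop.png",g)
E
```

```text
(no output)
```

View pics/crop.png

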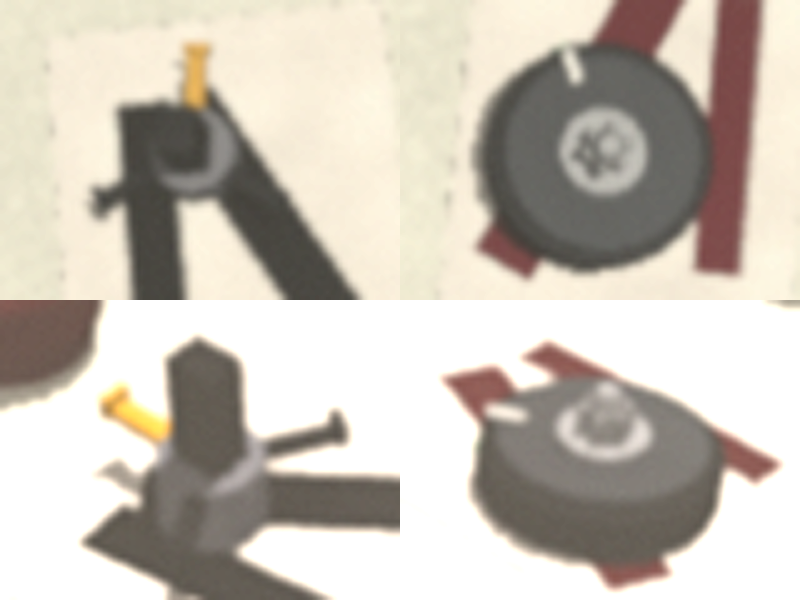

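The crop confirms the grey cradle with its black grip. In the top view the yellow nose is at about (209,194) and the dark arm end at about (190,225). The flange is at about (334.6,244) and the white mark at about (328,227). Next I measure with masks and rays.

```bash
cat > h.py <<'E'
import cv2,numpy as np
from rig import r
def ray(n,px):
    p=r.camera_params(n)
    u=cv2.undistortPoints(np.array(px,float).reshape(-1,1,2),p["mtx"],p["dist_coeffs"]).reshape(-1,2)
    R,t=p["R"],p["t"]; return -R.T@t,np.c_[u,np.ones(len(u))]@R
def plane(n,px,z):
    o,d=ray(n,px); return o+d*((z-o[2])/d[:,2])[:,None]
def tri(pt,ps):
    o1,d1=ray("top",pt);o2,d2=ray("side",ps);d1,d2=d1[0],d2[0]
    s=np.linalg.lstsq(np.c_[d1,-d2],o2-o1,rcond=None)[0]
    a,b=o1+s[0]*d1,o2+s[1]*d2; return (a+b)/2,np.linalg.norm(a-b)
def proj(n,X):
    p=r.camera_params(n)
    return cv2.projectPoints(np.array(X,float).reshape(-1,1,3),cv2.Rodrigues(p["R"])[0],p["t"],p["mtx"],p["dist_coeffs"])[0].reshape(-1,2)
def blobs(m,roi,mina=4):
    x,y,w,h=roi; k=np.zeros_like(m);k[y:y+h,x:x+w]=m[y:y+h,x:x+w]
    n,l,s,c=cv2.connectedComponentsWithStats(k)
    return [(s[i,4],c[i],np.argwhere(l==i)[:,::-1]) for i in np.argsort(-s[:,4]) if i and s[i,4]>=mina]
def yellow(im): return cv2.inRange(cv2.cvtColor(im,cv2.COLOR_BGR2HSV),(12,110,80),(32,255,255))
E
python3 - <<'E'
from h import *
np.set_printoptions(precision=4,suppress=True)
t=cv2.imread("pics/top0.png");s=cv2.imread("pics/side0.png")
for n,im,roi in(("top",t,(195,185,30,25)),("side",s,(190,240,25,25))):
    a,c,p=blobs(yellow(im),roi)[0]
    print(n,"yellow",a,c,p.min(0),p.max(0))
# drum: dark disc + flange + mark in top
for n,im,roi,thr in(("top",t,(310,220,48,50),112),("side",s,(305,182,64,48),112)):
    g=im.max(2); print(n,"grey levels",np.percentile(g[roi[1]:roi[1]+roi[3],roi[0]:roi[0]+roi[2]],[10,50,75,90,97]))
    m=(g>thr).astype(np.uint8)*255
    for a,c,p in blobs(m,roi,5)[:5]: 
        e=cv2.minAreaRect(p.astype(np.float32)); print(n,a,c,e[1],plane(n,[c],.04 if a>60 else .037)[0])
print("nose",tri((209.2,194.4),(200,250)))
print("left arm",plane("top",[(190.6,225)],.040), "right arm side",plane("side",[(245.2,318-232+146)],.040), "nose pl",plane("top",[(209.2,194.6)],.040),plane("side",[(200,250)],.040))
print("grip top",plane("top",[(206.2,213)],.099), plane("side",[(217.5,243)],.099))
print("flange",tri((334.6,244.2),(419/5-80+298+37.2,208)) )
E
```

```text
top yellow 44 [208.7955 200.2955] [207 194] [211 206]
side yellow 68 [203.6912 254.5441] [198 249] [211 259]
top grey levels [ 59.  70. 114. 163. 167.]
top 185 [318.3676 224.573 ] (17.0, 23.0) [ 0.5528 -0.1259  0.04  ]
top 170 [337.1    266.7941] (46.99999237060547, 9.999998092651367) [ 0.4259 -0.1832  0.04  ]
top 127 [335.0079 243.3937] (15.55634880065918, 14.849242210388184) [ 0.4963 -0.1768  0.04  ]
top 120 [351.675  225.4917] (15.0, 11.0) [ 0.5527 -0.2282  0.04  ]
top 13 [310.3846 257.3077] (7.0, 1.0) [ 0.4526 -0.1029  0.037 ]
side grey levels [ 69. 120. 213. 221. 223.]
side 1305 [332.9218 196.8828] (62.99999237060547, 46.99999237060547) [ 0.5254 -0.1929  0.04  ]
side 180 [362.8444 222.1389] (18.0, 17.0) [ 0.3988 -0.1464  0.04  ]
side 101 [338.2673 204.9307] (19.234682083129883, 9.535140991210938) [ 0.492  -0.1696  0.04  ]
side 30 [318.8    200.0333] (8.48874568939209, 3.152963161468506) [ 0.549  -0.1572  0.037 ]
nose (array([0.6379, 0.2135, 0.0428]), np.float64(0.000725261660819794))
left arm [[0.5401 0.2651 0.04  ]] right arm side [[0.6053 0.0876 0.04  ]] nose pl [[0.6376 0.2138 0.04  ]] [[0.6408 0.2115 0.04  ]]
grip top [[0.5672 0.2084 0.099 ]] [[0.575  0.2131 0.099 ]]
flange (array([ 0.4949, -0.1785,  0.0237]), np.float64(0.0023426625789101257))
```

```bash
python3 - <<'E'
from h import *
from scipy.optimize import least_squares
np.set_printoptions(precision=4,suppress=True)
t=cv2.imread("pics/top0.png");s=cv2.imread("pics/side0.png")
def circ(P,R=None):
    f=lambda v:np.hypot(P[:,0]-v[0],P[:,1]-v[1])-v[2]
    q=least_squares(f,[*P[:,:2].mean(0),.03],loss="soft_l1",f_scale=.001); return q.x,np.abs(q.fun).mean()
# upsampled flange mask
def up(im,roi,k=8):
    x,y,w,h=roi; return cv2.resize(im[y:y+h,x:x+w].max(2),None,fx=k,fy=k,interpolation=cv2.INTER_CUBIC)
def topx(p,roi,k=8): return (p+.5)/k-.5+np.array(roi[:2])
roi=(322,232,26,24); g=up(t,roi); 
for th in (105,115,125):
    c=max(cv2.findContours((g>th).astype(np.uint8),0,1)[0],key=cv2.contourArea)
    h=cv2.convexHull(c)[:,0].astype(float); print("flange",circ(plane("top",topx(h,roi),.04)))
roi=(322,220,12,12); g=up(t,roi); 
m=(g>115).astype(np.uint8); print(t[222:234,322:336].max(2))
# side mark
roi=(312,194,14,10);g=up(s,roi);print(s[194:206,310:328].max(2))
print("right arm",plane("side",[(244.4,257)],.040),"left",plane("top",[(190.6,225)],.040),"nose",tri((209.2,194.4),(200,250))[0])
for n,p in(("top",(328.2,226.8)),("side",(318.8,200.))): print("mark",plane(n,[p],.037))
for P,y in((( .574,.211,.058),0),((.574,.211,.058),90),((.574,.211,.058),-90),((.495,-.176,.13),48),((.495,-.176,.13),-12),((.495,-.176,.13),18)):
    print(P,y,r.ik(P,[180,0,y]))
E
```

```text
flange (array([ 0.4951, -0.1746,  0.0255]), np.float64(0.00021837811433910172))
flange (array([ 0.4951, -0.1746,  0.0244]), np.float64(0.00026324211141897963))
flange (array([ 0.4935, -0.1772,  0.0201]), np.float64(0.0002509856734079583))
[[167 165 162 158 151 145 138 133 126 117  95  75  68  67]
 [165 156 137 125 125 130 118  98  82  74  64  59  58  57]
 [153 130  98  86 108 134 126  91  64  58  58  58  58  58]
 [118  92  67  67 105 143 143 104  71  63  63  63  64  63]
 [ 76  63  57  62  96 141 151 123  86  69  66  66  67  67]
 [ 58  58  61  63  83 125 152 140 102  74  68  69  68  69]
 [ 57  61  65  66  75 109 148 150 113  78  68  68  68  68]
 [ 63  65  67  67  71  96 139 145 111  79  68  68  68  69]
 [ 65  68  67  67  68  82 111 115  93  74  68  68  68  68]
 [ 67  67  67  67  67  72  79  81  73  69  67  68  67  68]
 [ 67  68  67  67  67  68  67  69  68  68  68  66  67  68]
 [ 68  68  67  66  66  68  68  68  67  68  67  68  67  68]]
[[ 96  97  96  98  96  98  97  96  97 118 157 195 208 201 191 184 175 154]
 [ 95  96  97  99  97  97  97  98  96 100 124 158 171 159 142 134 124 112]
 [
[... 755 characters left out ...]
arm [[0.5422 0.1598 0.04  ]] left [[0.5401 0.2651 0.04  ]] nose [0.6379 0.2135 0.0428]
mark [[ 0.5472 -0.1564  0.037 ]]
mark [[ 0.5491 -0.1574  0.037 ]]
(0.574, 0.211, 0.058) 0 [  -1.8223   37.61    -28.6519  100.6622   23.3013   47.7106 -131.3892]
(0.574, 0.211, 0.058) 90 [  7.3083  41.607  -41.9324 100.348   34.4508  51.6649 -49.6292]
(0.574, 0.211, 0.058) -90 [ 19.2156  52.2581 -62.4161  99.9784  52.4185  62.1803 118.4629]
(0.495, -0.176, 0.13) 48 [ 31.7536  22.1234 -18.7546 111.3009   9.3731  48.0282 -34.0065]
(0.495, -0.176, 0.13) -12 [ 22.9063  21.2699  -8.0457 111.6009   3.9559  47.3882 -89.2784]
(0.495, -0.176, 0.13) 18 [ 27.158   21.5982 -13.176  111.4559   6.519   47.6491 -61.524 ]
```

```bash
python3 - <<'E'
from h import *
np.set_printoptions(precision=4,suppress=True)
C=[.5734,.2128]
def st(l):
    s=r.read_state();print(l,round(s["time_s"],2),s["tcp_pos"],s["orientation"],s["force"],s["wrist_torque"],round(s["width"],4),s["grasp_force"])
r.move_ptp([*C,.20],[180,0,91]); st("above")
r.move_straight([*C,.060],vel=.15)
r.set_gripper(.026,20); st("xpinch")
r.set_gripper(.060)
r.move_straight([*C,.125],vel=.2)
r.move_ptp([*C,.125],[180,0,1])
r.move_straight([*C,.060],vel=.15)
r.set_gripper(.016,60); st("ypinch")
r.move_straight([*C,.20],vel=.15); st("lift")
a,b=r.capture("top"),r.capture("side")
k=lambda im,x,y:cv2.resize(im[y:y+150,x:x+200,::-1],(400,300),interpolation=cv2.INTER_CUBIC)
cv2.imwrite("pics/lift.png",np.hstack([k(a,120,130),k(b,130,140)]))
E
```

```text
above 3.07 [0.5737 0.2119 0.1999] [-179.9954    0.0226   90.9188] [ 0.1813 -0.4017 -0.1235] [ 0.0067 -0.0644 -0.0079] 0.0853 0.0
xpinch 4.69 [0.5736 0.2128 0.0602] [179.9827  -0.0014  90.9945] [ 1.6461 -0.6627  3.5404] [-0.1733  0.0526 -0.0082] 0.0298 30.572921633720398
ypinch 7.86 [0.5739 0.2129 0.0608] [-179.9868   -0.0681    0.9974] [-0.7503  0.295   7.073 ] [-0.2579  0.1725  0.0081] 0.0235 60.556522607803345
lift 8.94 [0.573  0.2125 0.199 ] [179.9727   0.0831   0.9988] [-0.1006  0.2625 -3.2766] [ 0.0264 -0.0132  0.0646] 0.0237 59.32342529296875
```

View pics/lift.png

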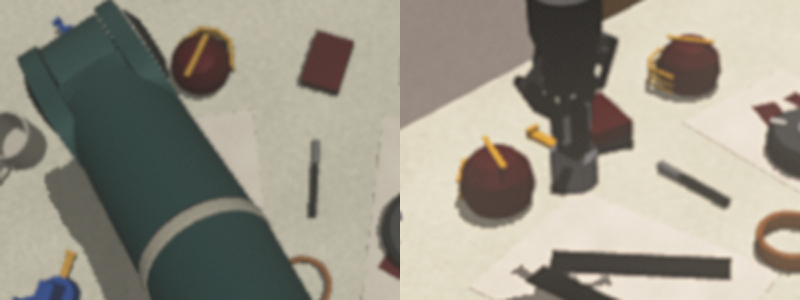

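The cradle is held: the pinch widths were 29.8 and 23.5 mm, which match the block, and the side view shows it upright in the gripper. Next I go over the spindle and feel downward.

```bash
cat >> h.py <<'E'
np.set_printoptions(precision=4,suppress=True)
def st(l=""):
    s=r.read_state();print(l,round(s["time_s"],2),(s["tcp_pos"]*1000).round(1),round(s["orientation"][2],1),"F",s["force"].round(1),"T",s["wrist_torque"].round(2),round(s["width"],4),round(s["grasp_force"]));return s
E
python3 - <<'E'
from h import *
A=[.4951,-.1746]; y=18.4-30
r.move_ptp([*A,.20],[180,0,y]); st("over")
r.move_straight([*A,.134],vel=.15); st()
for z in np.arange(.132,.1155,-.002):
    r.move_straight([*A,z],vel=.03); s=st(f"{z:.3f}")
    if s["force"][2]>8 or np.hypot(*s["force"][:2])>10: break
E
```

```text
over 10.51 [ 495.7 -173.3  200.1] -11.5 F [-0.3 -0.5 -3.3] T [ 0.   -0.05  0.01] 0.0235 59
 11.1 [ 495.6 -174.2  134.5] -11.6 F [ 0.8  0.  -3. ] T [-0.01 -0.05  0.02] 0.0234 59
0.132 11.35 [ 495.4 -174.7  132.6] -11.6 F [-0.5 -0.3 -3.8] T [-0.04 -0.    0.05] 0.0235 59
0.130 11.6 [ 495.1 -174.6  130. ] -11.6 F [ 0.3 -0.  -2.8] T [0.03 0.01 0.01] 0.0235 59
0.128 11.85 [ 495.  -174.6  127.9] -11.6 F [-0.5  0.1 -3.1] T [-0.01 -0.01  0.01] 0.0236 59
0.126 12.1 [ 495.  -174.6  125.8] -11.6 F [-0.3  0.3 -2.1] T [-0.06  0.01  0.05] 0.0234 59
0.124 12.35 [ 495.  -174.6  123.9] -11.6 F [ 0.2 -0.1 -2.5] T [-0.01 -0.   -0.04] 0.0234 59
0.122 12.6 [ 495.  -174.6  121.9] -11.6 F [ 0.3 -0.8 -3.3] T [-0.05  0.   -0.  ] 0.0238 59
0.120 12.85 [ 495.  -174.6  119.9] -11.6 F [-1.3 -0.2 -4.1] T [-0.03  0.01 -0.02] 0.0235 59
0.118 13.1 [ 495.  -174.6  117.9] -11.6 F [ 0.4 -0.3 -3.6] T [-0.01  0.09 -0.01] 0.0233 59
0.116 13.35 [ 494.7 -174.9  115.7] -11.6 F [-2.1 -1.7 -4.7] T [-0.68  0.61 -0.12] 0.0232 59
```

```bash
python3 - <<'E'
from h import *
A=[.4951,-.1746]
for z in np.arange(.115,.1120,-.001):
    r.move_straight([*A,z],vel=.02); s=st(f"{z:.4f}")
    if s["force"][2]>8 or np.hypot(*s["force"][:2])>12: break
E
```

```text
0.1150 13.6 [ 494.8 -174.9  114.9] -11.6 F [-4. -4. -1.] T [-0.92  1.11 -0.11] 0.0234 60
0.1140 13.85 [ 494.7 -175.   113.8] -11.6 F [-3.7 -4.3 -2.5] T [-1.16  1.04 -0.15] 0.0234 60
0.1130 14.1 [ 494.7 -175.   112.9] -11.6 F [-3.9 -4.2 -1.7] T [-1.19  1.25 -0.15] 0.0233 60
0.1120 14.35 [ 494.7 -175.   111.9] -11.6 F [-4.9 -3.8 -0.6] T [-1.22  1.37 -0.13] 0.0235 60
```

```bash
python3 - <<'E'
from h import *
A=np.array([.4946,-.1751]); y=-12.6
r.move_straight([*A,.112],vel=.02,frame=[180,0,y]); s=st("adj")
for z in np.arange(.110,.0995,-.002):
    f=s["force"][:2]; 
    A=A+np.clip(f*.00006,-.0004,.0004); y+=np.clip(s["wrist_torque"][2]*4,-.7,.7)
    r.move_straight([*A,z],vel=.03,frame=[180,0,y]); s=st(f"{z:.4f} {A*1000} {y:.1f}")
    if s["force"][2]>8 or np.hypot(*s["force"][:2])>14: break
E
```

```text
adj 14.6 [ 494.5 -175.2  112. ] -12.6 F [-3.1 -1.7 -2.7] T [-0.76  0.89 -0.08] 0.0233 60
0.1100 [ 494.4155 -175.1994] -12.9 14.85 [ 494.4 -175.1  109.8] -12.9 F [-2.6 -2.1 -4.2] T [-0.65  0.57 -0.13] 0.0237 59
0.1080 [ 494.2565 -175.3277] -13.4 15.1 [ 494.3 -175.2  107.9] -13.4 F [-0.6 -1.2 -5. ] T [-0.26  0.38 -0.04] 0.0232 59
0.1060 [ 494.2234 -175.3981] -13.6 15.35 [ 494.3 -175.3  105.9] -13.6 F [-1.1 -0.3 -3.6] T [-0.1  0.2 -0. ] 0.0234 59
0.1040 [ 494.1601 -175.4145] -13.6 15.6 [ 494.2 -175.3  103.9] -13.6 F [-0.6  0.2 -3.7] T [-0.    0.14 -0.  ] 0.0231 59
0.1020 [ 494.1269 -175.4024] -13.6 15.85 [ 494.2 -175.3  101.9] -13.6 F [-0.3  0.3 -4.4] T [-0.    0.07  0.  ] 0.0236 59
0.1000 [ 494.1105 -175.3845] -13.6 16.1 [ 494.5 -175.3  100.7] -13.6 F [-4.5  2.8 12.3] T [ 0.29  1.23 -0.09] 0.0233 61
```

Meshed and seated: the stop is at TCP 100.7 mm, so the underside is about 40 mm above the table. Next I refine the mark's bearing and turn.

```bash
python3 - <<'E'
from h import *
t=cv2.imread("pics/top0.png").max(2).astype(float)
ax=np.array([.4951,-.1746])
# mark ridge: weighted centroid per row, top view
P=[];W=[]
for v in range(225,231):
    w=np.clip(t[v,325:333]-72,0,None); P.append([(w*np.arange(325,333)).sum()/w.sum(),v]);W.append(w.sum())
X=plane("top",P,.037)[:,:2]; d=X-ax
print(np.hypot(*d.T)*1000,np.degrees(np.arctan2(d[:,1],d[:,0])))
k=np.polyfit(X[:,0],X[:,1],1);print("own slope deg",np.degrees(np.arctan(k[0])))
# check axis by dark disc + drum outer contour, top view, radius 60 at z=.036
g=cv2.GaussianBlur(cv2.imread("pics/top0.png"),(0,0),.8).max(2).astype(float)
th=np.radians(np.arange(0,360,4));rr=np.arange(.050,.082,.0005);E=[]
from scipy.ndimage import map_coordinates as mc
for a in th:
    q=proj("top",np.c_[ax[0]+rr*np.cos(a),ax[1]+rr*np.sin(a),0*rr+.036]); I=mc(g,[q[:,1],q[:,0]],order=1); E.append((round(np.degrees(a)),*(I[::8].round().astype(int))))
for e in E[::6]:print(*e)
A=[.4942,-.1754]
r.move_straight([*A,.1007],vel=.02); st("relax")
for y in (-10,-5):
    r.move_straight([*A,.1007],vel=.02,frame=[180,0,y]); st(y)
E
```

```text
[61.1622 57.9033 54.5954 51.3694 48.3141 45.4202] [19.4827 19.4978 19.3452 19.4463 20.1617 21.5016]
own slope deg 14.439982920002219
0 68 67 63 60 66 80 96 115
24 111 111 106 100 102 129 157 166
48 68 66 62 58 69 108 146 163
72 67 66 63 58 58 71 100 137
96 69 67 63 56 54 60 79 110
120 69 67 62 56 53 55 70 103
144 69 68 64 58 54 51 55 68
168 69 67 63 57 56 67 103 147
192 68 67 64 60 72 111 152 164
216 69 69 65 63 84 131 162 167
240 69 68 65 62 65 77 83 83
264 69 68 65 61 65 76 82 83
288 68 68 64 62 70 80 83 82
312 68 67 65 70 102 144 162 164
336 67 66 62 61 68 81 85 85
relax 16.35 [ 494.3 -175.4  100.8] -13.6 F [-3.1  2.   1.7] T [ 0.19  0.53 -0.  ] 0.0235 60
-10 16.6 [ 494.3 -175.4  100.8] -10.1 F [-2.1  1.4  3.5] T [ 0.28  0.49 -0.01] 0.0231 60
-5 16.85 [ 494.4 -175.4  100.8] -5.2 F [-1.   1.6  4.9] T [ 0.35  0.33 -0.01] 0.0232 60
```

```bash
python3 - <<'E'
from h import *
A=[.4942,-.1754]
for y in (2,10,15,19.4):
    r.move_straight([*A,.1007],vel=.02,frame=[180,0,y]); s=st(y)
    if np.hypot(*s["force"][:2])>15 : break
a,b=r.capture("top"),r.capture("side")
k=lambda im,x,y:cv2.resize(im[y:y+75,x:x+100,::-1],(400,300),interpolation=cv2.INTER_CUBIC)
cv2.imwrite("pics/turn.png",np.hstack([k(a,285,205),k(b,285,150)]))
E
```

```text
2 17.12 [ 494.4 -175.4  100.8] 1.7 F [-0.4  1.7  3.5] T [0.34 0.15 0.02] 0.0235 60
10 17.42 [ 494.4 -175.4  100.8] 9.6 F [0.3 1.7 4.1] T [ 0.31 -0.1   0.06] 0.0234 60
15 17.67 [ 494.4 -175.4  100.8] 14.7 F [0.3 1.4 4. ] T [ 0.26 -0.19  0.06] 0.0235 60
19.4 17.92 [ 494.4 -175.4  100.8] 19.1 F [1.6 2.2 4.3] T [ 0.27 -0.43  0.05] 0.0231 60
```

View pics/turn.png

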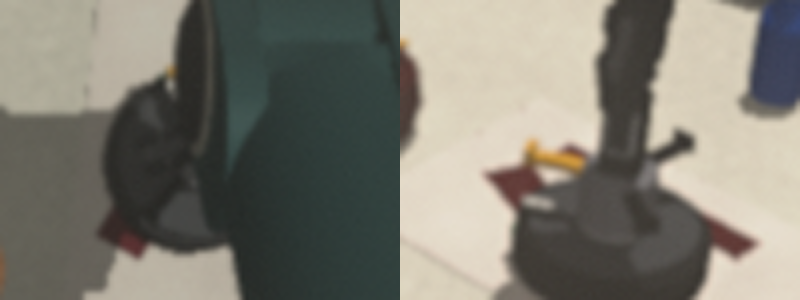

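The side view shows the cradle down on the drum, with the yellow nose at about (418,189) above the white mark at about (420,200). I'll release, retreat and measure both views.

```bash
python3 - <<'E'
from h import *
A=[.4942,-.1754]
r.set_gripper(.060); st("rel")
r.move_straight([*A,.20],vel=.15)
r.move_ptp([.36,-.45,.25],[180,0,19]); st("away")
a,b=r.capture("top")[:,:,::-1].copy(),r.capture("side")[:,:,::-1].copy()
cv2.imwrite("pics/ta.png",a);cv2.imwrite("pics/sa.png",b)
k=lambda im,x,y:cv2.resize(im[y:y+75,x:x+100],(400,300),interpolation=cv2.INTER_CUBIC)
cv2.imwrite("pics/rel.png",np.hstack([k(a,285,205),k(b,285,150)]))
C={}
for n,im,roi in(("top",a,(315,210,45,45)),("side",b,(300,170,60,40))):
    bl=blobs(yellow(im),roi)[0]; C[n]=bl; print(n,bl[0],bl[1],bl[2].min(0),bl[2].max(0))
    c,d=cv2.fitLine(bl[2].astype(np.float32),cv2.DIST_L2,0,.01,.01).reshape(2,2)
    X=plane(n,[d-6*c,d+6*c],.07)[:,:2]; v=X[1]-X[0]; print("dir",np.degrees(np.arctan2(v[1],v[0])))
print(tri(C["top"][1],C["side"][1]))
E
```

```text
rel 18.46 [ 494.1 -175.4  100.6] 19.4 F [ 0.3 -0.2  0.8] T [ 0.03 -0.02 -0.01] 0.0602 0
away 20.45 [ 361.1 -448.7  249.7] 19.1 F [ 0.9 -0.   0.1] T [-0.01 -0.02  0.05] 0.0599 0
top 60 [331.0333 227.0667] [327 221] [334 233]
dir -163.57352207089485
side 57 [323.2456 189.193 ] [317 185] [330 192]
dir -158.98707586033842
(array([ 0.5396, -0.1599,  0.0763]), np.float64(0.0004980161081058341))
```

View pics/rel.png

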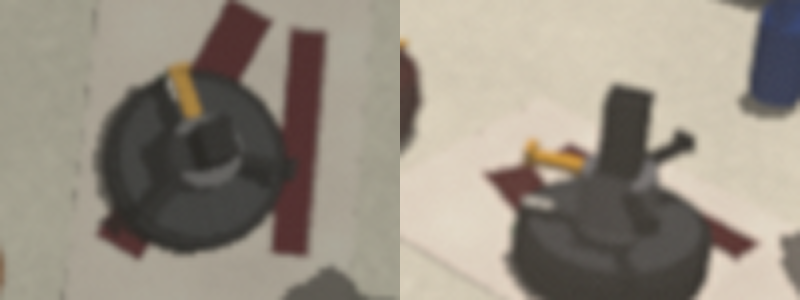

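Seated and aligned: both views put the yellow arm at a bearing of about 18.3–18.9° and the mark at about 18.9–19.4°. The arm point's measured height of 76 mm fits the home position. Handing in.

```bash
python3 -c "
from rig import r
print(r.job_done())"
```

```text
the job is handed in; nothing more can be done
None
```

I put the grey cradle on the splined spindle, fully home on the flange, turned its yellow arm to within about 1° of the white mark, let go and handed the job in at about 20 s.

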